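# Index the lino carving turntable to its red mark

## Robot

A 6-joint arm with a two-finger parallel gripper is mounted at the origin on the work surface. World frame = base frame: x ahead of the robot, y to its left, z up, the work surface at z = 0. Lengths are in m, angles in degrees, forces in N, time in s.
With the tool pointing down it reaches from about 0.4 to 0.825 m from the base axis. Payload 7 kg.
Tool frame: the origin (TCP) lies midway between the tips of the shut fingers; the grasp point (between the pads) lies 19 mm behind it; z points along the fingers, y is the direction in which the jaws open and shut (so a half turn about z gives the same grasp; the last joint's range is limited). The gripper opens to 88 mm and grips with 3 to 60 N. Pads are 19 mm wide; open, the fingers measure 130 mm over their backs; the gripper's body (78 mm by 193 mm) begins 47 mm behind the grasp point.
Start: joints at [89.444, 20.546, 0.682, 0, -70.136, -16.507], TCP at [0.198, 0.645, 0.227] pointing down, gripper open.
Joint ranges: [-176.03, 176.03], [-82.01, 121.73], [-58.28, 71.71], [-173.87, 95.51], [-174.79, -0.11], [-173.66, 173.66]. Speed limits (degrees/s): [136.94, 136.94, 172.46, 180, 180, 180].

## Interface

Orientations are given as a 3x3 rotation matrix whose columns are the frame's x, y, z axes.
In Python, from rig import robot gives the robot as it stands. Calls block until the motion is done:
- robot.goto(position, orientation): joint-space move of the TCP to a pose.
- robot.servo_line(position, ori=None, speed=0.15): straight line of the TCP; ori=None keeps the orientation; speed is the mean speed in m/s.
- robot.movej(angles): joint-space move.
- robot.move_gripper(opening): opening from 0.0 (shut) to 1.0 (fully open); the grip force is fixed at half the most; returns when the fingers have stopped.
- robot.dwell(seconds).
- robot.ik(position, orientation): joint angles nearest the present ones, or None.
- robot.grab_frame(name): name is "scene" or "top" or "wrist"; returns (picture, depth): 384x512x3 uint8, red, green, blue; 384x512 float32, m along the optical axis (not along the pixel's ray), 0 where there is no reading.
- robot.camera_info(name): a dict with "vfov" (degrees; the focal length in pixels is half the picture's height over the tangent of half this angle, whatever the lens; pixels are square), "cx", "cy" (the principal point, pixels), "k1" (the pictures are not rectified: a ray, as slopes to the right and down, at radius r is drawn at 1 + k1 r^2 times it, then the intrinsics apply), "view" (4x4, takes a point from world to camera coordinates); the wrist camera has in their place "T_tool_cam" (4x4, takes a point from camera to tool coordinates, whose origin is the TCP and whose axes are the flange's). Camera axes: x right, y down, z forward; pixel columns grow to the right and rows downward; lengths in m; the calibration is good to about 2 mm. A picture is of the moment at which its call begins: read the wrist's pose just before it. camera_info takes no time and is no camera call.
A pose or a line that the arm cannot do raises robot.Unreachable and nothing moves.
- robot.job_done(): hands the job in, once; it reports no verdict.
Readings, each from a call of its own:
- robot.read_t(): time.
- robot.read_qpos(): joint angles.
- robot.read_qvel(): joint speeds.
- robot.read_effort(): joint torques, N m.
- robot.read_position(): TCP position.
- robot.read_tcp_rot(): TCP orientation.
- robot.read_force(): force on the tool from outside, world axes, zero at the start.
- robot.read_ft_torque(): the same for the moment, N m.
- robot.read_grip_width(): opening from 0.0 (shut) to 1.0 (fully open).
Only numpy, scipy, OpenCV 4.12 (cv2) and the standard library are available. Lean on these libraries where they do the work, as an engineer would, in place of code of your own. Each camera call takes 0.05 s, during which the arm holds its last target.

## Task

Bring the lino block on the carving turntable round to the red mark: take the red-knobbed index pin out of the tool block, stand it in the hole of the turntable's pin guide so that it rides on the ring by itself, then push one of the black grips slowly clockwise (seen from above) until the pin drops fully home in the red notch. Before you let go, lean on the grip in the same direction with about 10 N for a moment, so that the plate bears on the pin and you know it is locked; never push with more than 15 N. Leave the pin in, and leave the gouges in the block alone.

Things in the scene. Friction and masses are not known exactly. Their poses are not given: they have to be found in the camera images.
- pin_knob (a point): Index pin: a steel shaft 10 mm across and 41 mm long with a round nose, a steel collar 23 mm across and 10 mm high, and a red knob 26 mm across and 24 mm high; 70 g. The point is the centre of the knob, 63 mm above the tip of the shaft and 22 mm above the collar's underside; z runs up the pin. It starts upright in the end hole of the tool block, its collar on the wood.
- block: Wooden tool block, 70 mm (x) by 190 mm (y) by 55 mm high, fixed. Origin at the centre of its underside. The pin stands 60 mm from the origin towards -y, three gouges 30 to 75 mm towards +y, so the pin is best taken by jaws that close along the block's x.
- guide_mouth (a point): Pin guide: dark iron block at the turntable's edge with an upright 11.5 mm hole, its brass mouth countersunk to 17 mm. The point: centre of the hole's top, 74 mm above the table, 137 mm from the axis. The ring's top is 28 mm below it. The knob's centre is 35 mm above it with the pin riding on the ring, 22 mm with the pin home (on the guide). Grips pass 40 mm inside: close the jaws along the rim.
- plate_axis (a point): Turntable's axis at the top of its wooden faceplate (224 mm across, the grey lino block on it), 64 mm above the table. Four upright black rubber grips stand on the faceplate, 97 mm from the axis, 90 degrees apart, 16 mm across, 46 mm high. The faceplate is clamped to the ring at an angle that is not given: grips are half-way between the notches give or take 0.25 rad. Find one by touch or sight.
- plate (a joint): Plate angle (rad): 0 with the red notch under the guide, growing anticlockwise seen from above; starts at 0.45 to 1.1, so turn clockwise to 0; no other notch comes by. The bearing drags: about 2 N at a grip keeps it moving; unpushed, it stops. Turned slowly (under 0.5 rad/s), a riding pin falls 13 mm into the notch; after about 2 mm of play it stops the plate, near -0.02.
- red_notch (a point): Middle of the red-edged notch, at the upper face of the index ring, 137 mm from the axis. The ring is graduated metal, 300 mm across, 16 mm thick, its top 46 mm above the table, with four open notches 13 mm wide at 90 degrees; the other three have a thin white line.
- gouge0: Lino gouge standing in the tool block: a wooden handle about 90 mm high and 25 mm across; leave it. Origin at the foot of the handle, on the block's top.
- gouge1: A second gouge, the same; leave it.
- gouge2: A third gouge, the same; leave it.
Not all that is in view belongs to the job. Of the things like the part that bears pin_knob, leave any that is orange; of the rest the smaller one is meant.

How it is judged (in metres and radians):
On the way, in this order (a step that is already met when the one before it is completed fails the run):
1. the released index pin stands in the guide, riding on the ring, before the red notch has come round (horizontal distance between pin_knob and guide_mouth below 0.007 m and z of pin_knob in the frame of guide_mouth between 0.028 and 0.041 m and value of joint plate above 0.1 rad and contact force between pin and the fingers below 0.1 N), for 0.2 s.
2. the pin has dropped home in the red notch and the plate is leaned clockwise against it (horizontal distance between pin_knob and guide_mouth below 0.007 m and z of pin_knob in the frame of guide_mouth below 0.026 m and value of joint plate between -0.06 and 0 rad and contact force between pin and plate above 4 N and contact force between pin and the fingers below 0.1 N), for 0.2 s.
At the end, for the whole second after the job is handed in: The pin stands fully home in the guide and the red notch (knob centre less than 26 mm above the guide's mouth, within 7 mm of its middle), the plate is within 0.04 rad of the red mark and at rest (horizontal distance between pin_knob and guide_mouth below 0.007 m and z of pin_knob in the frame of guide_mouth below 0.026 m and value of joint plate between -0.04 and 0.04 rad and velocity of joint plate between -0.05 and 0.05 rad/s); the robot touches nothing.
It fails at once if the plate is pushed with more than 15 N (contact force between plate and the fingers above 16 N or contact force between plate and the arm above 16 N).
It fails at once if the plate is spun, faster than about a quarter turn a second (velocity of joint plate above 1.5 rad/s or velocity of joint plate below -1.5 rad/s).
It fails at once if a gouge is disturbed (distance of any of gouge0, gouge1, gouge2 from where it was at the start of the episode above 0.02 m).
It also fails if it takes over 72 s, if anything falls off the work surface, if the arm or the gripper's body presses on something with over 40 N, if the wrist force passes 120 N, or if a joint passes its speed limit or range.

## Working session

There is one attempt and no reset: what is moved stays moved. The work goes in short steps, each a Python script; the robot and the scene stay as the last script left them, time stands still between calls to the robot, and variables do not carry over. Pictures are saved under pics/ and viewed, and the job is handed in when it is done.

```bash
ls; mkdir -p pics; cat > h.py <<'E'
import numpy as np, cv2
from rig import robot
def save(name,img): cv2.imwrite('pics/'+name,cv2.cvtColor(img,cv2.COLOR_RGB2BGR))
class Cam:
    def __init__(s,name):
        i=robot.camera_info(name); s.f=192/np.tan(np.radians(i['vfov'])/2); s.cx,s.cy,s.k1=i['cx'],i['cy'],i['k1']
        if 'view' in i: s.T=np.linalg.inv(np.array(i['view']))
        else:
            T=np.eye(4);T[:3,:3]=robot.read_tcp_rot();T[:3,3]=robot.read_position(); s.T=T@np.array(i['T_tool_cam'])
    def und(s,u,v):
        p=np.array([(u-s.cx)/s.f,(v-s.cy)/s.f]);q=p.copy()
        for _ in range(20): q=p/(1+s.k1*(q@q))
        return q
    def ray(s,u,v):
        q=s.und(u,v); return s.T[:3,3], s.T[:3,:3]@np.array([q[0],q[1],1])
    def plane(s,u,v,z):
        o,d=s.ray(u,v); return o+d*(z-o[2])/d[2]
    def dep(s,u,v,d):
        o,r=s.ray(u,v); return o+r*d
    def proj(s,P):
        c=np.linalg.inv(s.T)@np.append(P,1); q=c[:2]/c[2]; q=q*(1+s.k1*(q@q)); return q*s.f+[s.cx,s.cy]
E
python3 - <<'E'
from h import *
print(robot.read_t(),robot.read_tcp_rot())
for n in ['scene','top','wrist']:
    c=Cam(n); p,d=robot.grab_frame(n); save(n+'0.png',p); np.savez('pics/'+n+'0.npz',p=p,d=d,T=c.T); print(n,c.f,c.cx,c.cy,c.k1,c.T.round(3))
E
```

```text
pics
0.0 [[ 9.55955080e-01 -2.93512825e-01 -3.25803408e-04]
 [-2.93512961e-01 -9.55953740e-01 -1.60903887e-03]
 [ 1.60820558e-04  1.63379641e-03 -9.99998652e-01]]
scene 466.96122980521096 258.92689598298375 192.12160732855273 -0.07330002275827593 [[ 0.346  0.756 -0.556  1.141]
 [ 0.938 -0.272  0.214 -0.199]
 [ 0.011 -0.596 -0.803  0.861]
 [ 0.     0.     0.     1.   ]]
top 426.9827778429124 261.4724786398611 185.27621380349387 -0.14322172251053591 [[-0.01  -0.988  0.155  0.419]
 [-0.999  0.015  0.031 -0.023]
 [-0.033 -0.154 -0.987  1.017]
 [ 0.     0.     0.     1.   ]]
wrist 289.68964412832145 255.36369767792584 189.7792756866598 -0.046020579720291145 [[-0.293 -0.926 -0.236  0.261]
 [-0.956  0.284  0.07   0.625]
 [ 0.002  0.247 -0.969  0.384]
 [ 0.     0.     0.     1.   ]]
```

View pics/scene0.png

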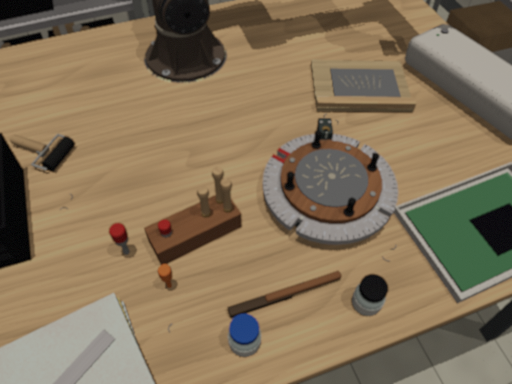

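View pics/top0.png

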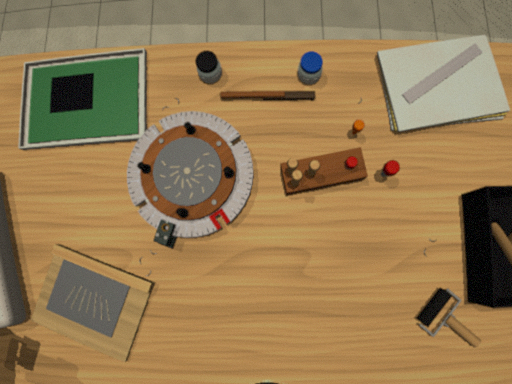

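View pics/wrist0.png

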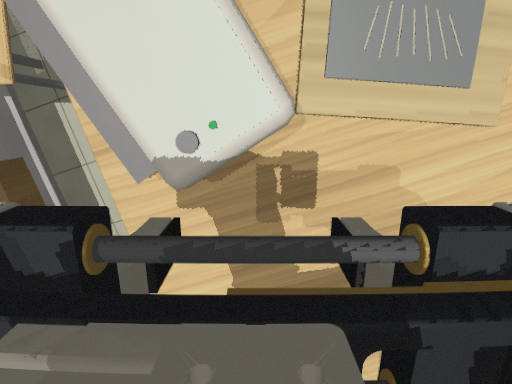

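The red knob could be one of three things: A, the pin in the block (top 352,161; scene 165,227). B, a larger red-knobbed pin standing on the table (top 391,168; scene 118,231). C, an orange one (top 358,127; scene 165,270), which is ruled out by colour. I choose A, the smaller red one, which stands in the block's end hole. Next I check it in a crop.

```bash
python3 - <<'E'
from h import *
a=np.load('pics/top0.npz');b=np.load('pics/scene0.npz')
ct,cs=Cam('top'),Cam('scene')
P=a['p'];S=b['p']
crop=lambda I,x,y,w,h,k:cv2.resize(I[y:y+h,x:x+w],None,fx=k,fy=k,interpolation=cv2.INTER_CUBIC)
save('c1.png',np.hstack([crop(P,270,110,140,100,2.8),crop(S,95,165,140,100,2.8)]))
save('c2.png',np.vstack([crop(P,120,105,140,145,3)[:, :],]))
save('c3.png',crop(S,255,110,150,140,4))
for n,c,I,D in [('top',ct,P,a['d']),('scene',cs,S,b['d'])]:
    h=cv2.cvtColor(I,cv2.COLOR_RGB2HSV)
    m=(((h[...,0]<6)|(h[...,0]>172))&(h[...,1]>150)&(h[...,2]>80)).astype(np.uint8)
    nn,l,st,ce=cv2.connectedComponentsWithStats(m)
    for i in range(1,nn):
        if st[i,4]>12:
            d=np.median(D[l==i]); print(n,st[i],ce[i].round(1),d.round(3),c.dep(*ce[i],d).round(3))
E
```

```text
top [346 157  11  10  88] [351.5 161.6] 0.941 [ 0.614 -0.194  0.09 ]
top [385 161  14  13 146] [391.8 167. ] 0.928 [ 0.599 -0.282  0.097]
top [210 209  20  21 162] [218.4 217.7] 0.973 [0.497 0.107 0.047]
scene [278 149  12   7  29] [283.5 152. ] 1.086 [0.486 0.112 0.045]
scene [273 155  13   8  35] [278.9 158.1] 1.073 [0.501 0.095 0.046]
scene [158 220  13  11 113] [163.8 224.9] 0.911 [ 0.618 -0.196  0.089]
scene [110 223  15  15 172] [116.8 230.2] 0.894 [ 0.605 -0.285  0.097]
```

```bash
sleep 1
```

```text
(no output)
```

View pics/c1.png

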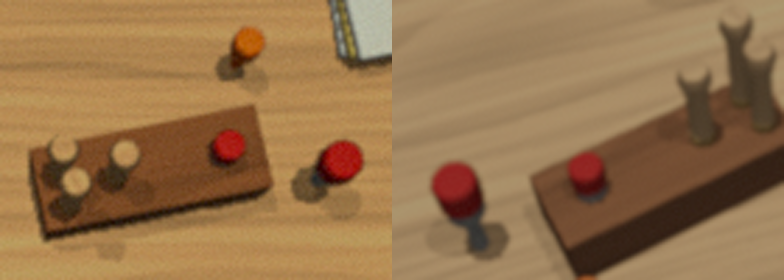

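View pics/c2.png

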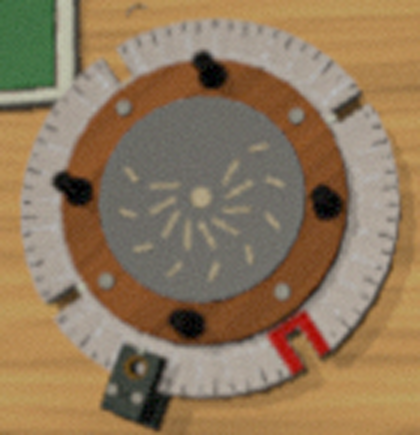

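View pics/c3.png

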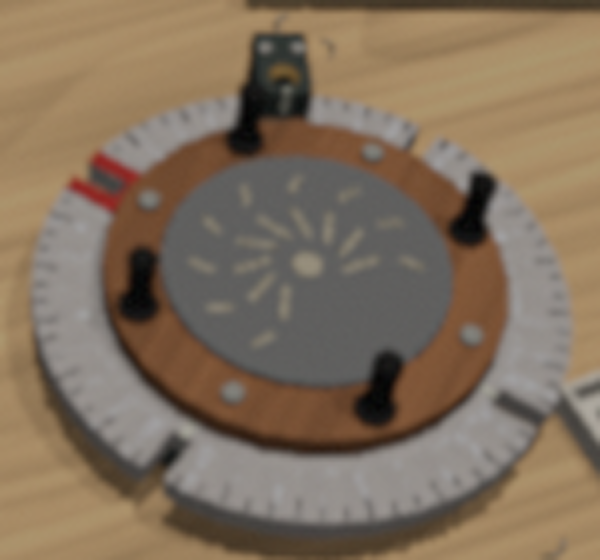

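A is confirmed: it sits in the block at the end opposite the gouges, and it is smaller than B. The c2 crop shows the guide mouth at about top pixel (165,227), with the red notch to its right.

Next, coarse positions.

```bash
python3 - <<'E'
from h import *
from scipy.optimize import least_squares
a=np.load('pics/top0.npz');b=np.load('pics/scene0.npz')
def seg(n,c,I,lo,hi,z,x0,y0,x1,y1):
    h=cv2.cvtColor(I,cv2.COLOR_RGB2HSV)
    m=cv2.inRange(h,lo,hi); k=np.zeros_like(m);k[y0:y1,x0:x1]=m[y0:y1,x0:x1]
    cs,_=cv2.findContours(k,cv2.RETR_EXTERNAL,cv2.CHAIN_APPROX_NONE)
    q=max(cs,key=cv2.contourArea)
    q=cv2.convexHull(q)[:,0]
    return q,np.array([c.plane(u,v,z) for u,v in q.astype(float)])
for n,dat,box in [('top',a,(138,120,240,225)),('scene',b,(278,135,385,225))]:
    c=Cam(n);I=dat['p']
    h=cv2.cvtColor(I,cv2.COLOR_RGB2HSV)
    q,W=seg(n,c,I,(4,110,60),(14,255,200),0.064,*box)
    f=lambda p:np.hypot(W[:,0]-p[0],W[:,1]-p[1])-0.112
    r=least_squares(f,W.mean(0)[:2],loss='soft_l1',f_scale=.001); print(n,r.x.round(4),np.abs(r.fun).mean().round(4))
ct,cs=Cam('top'),Cam('scene')
print('hole top',ct.plane(165.3,227,.074),'hole scene',cs.plane(255+285/4,110+72/4,.074))
print('knobtop top', ct.plane(351.5,161.6,.085),cs.plane(163.8,224.9,.083))
# block corners in top crop c1: scale 2.8 off (270,110)
for u,v in [(30,150),(252,105),(270,182),(48,235)]: print('corner',ct.plane(270+u/2.8,110+v/2.8,.055).round(3))
E
```

```text
top [0.6029 0.1767] 0.0014
scene [0.6058 0.1746] 0.0016
hole top [0.47534938 0.2230607  0.074     ] hole scene [0.47356586 0.2244373  0.074     ]
knobtop top [ 0.61504931 -0.19498625  0.085     ] [ 0.61438647 -0.19622234  0.083     ]
corner [ 0.619 -0.037  0.055]
corner [ 0.654 -0.222  0.055]
corner [ 0.59  -0.234  0.055]
corner [ 0.549 -0.051  0.055]
```

```bash
cat >> h.py <<'E'
def R(ang):
    "tool down, tool y at world angle ang (deg)"
    a=np.radians(ang); y=np.array([np.cos(a),np.sin(a),0]); z=np.array([0,0,-1.]); return np.column_stack([np.cross(y,z),y,z])
def shot(n,tag):
    c=Cam(n); p,d=robot.grab_frame(n); save(tag+'.png',p); np.savez('pics/'+tag+'.npz',p=p,d=d,T=c.T); return c,p,d
E
python3 - <<'E'
from h import *
pin=np.array([.6147,-.1955])
hole=np.array([.4745,.2237])
for nm,p,angs in [('pin',pin,(11.5,-168.5)),('hole',hole,(69.7,-110.3))]:
  for a in angs:
    for z in (.058,.25): print(nm,a,z,np.round(robot.ik([*p,z],R(a)),0) if robot.ik([*p,z],R(a)) is not None else None)
robot.goto([.36,.20,.26],R(-110.3)) if False else None
E
```

```text
pin 11.5 0.058 [  -0.   26.  -15.    0.  -49. -168.]
pin 11.5 0.25 [  -0.   17.   -1.    0.  -72. -168.]
pin -168.5 0.058 [ -0.  26. -15.   0. -49.  12.]
pin -168.5 0.25 [ -0.  17.  -1.   0. -72.  12.]
hole 69.7 0.058 [  47.   17.  -30.    0.  -43. -157.]
hole 69.7 0.25 [  47.    5.  -16.    0.  -69. -157.]
hole -110.3 0.058 [ 47.  17. -30.   0. -43.  23.]
hole -110.3 0.25 [ 47.   5. -16.   0. -69.  23.]
```

```bash
python3 - <<'E'
from h import *
x=R(-110.3)[:,0]
robot.goto(np.array([.4745,.2237,.26])-.04*x,R(-110.3)); shot('wrist','w_hole')
x=R(-168.5)[:,0]
robot.goto(np.array([.6147,-.1955,.24])-.04*x,R(-168.5)); shot('wrist','w_pin')
print(robot.read_t())
E
```

```text
3.5583
```

```bash
sleep 1
```

```text
(no output)
```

View pics/w_hole.png

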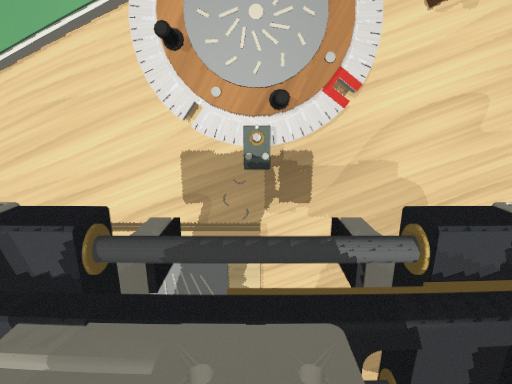

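View pics/w_pin.png

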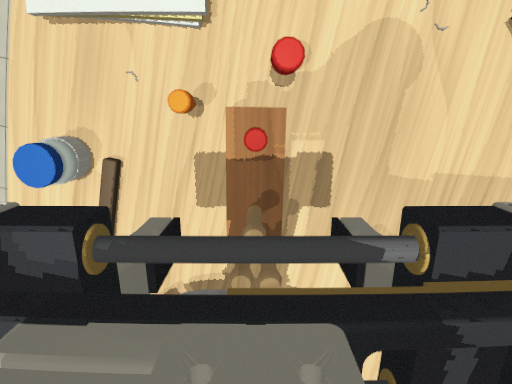

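The hole view has the brass mouth at (257,137), the red notch near (342,88), and grips at (280,98) and (170,35). In the pin view the knob is at (256,139) and the block is aligned with the image, so the jaw yaw is right.

```bash
python3 - <<'E'
from h import *
from scipy.optimize import least_squares
def L(t):
    a=np.load(f'pics/{t}.npz'); c=Cam('wrist'); c.T=a['T']; return c,a['p'],a['d']
c,p,d=L('w_pin'); h=cv2.cvtColor(p,cv2.COLOR_RGB2HSV)
m=(((h[...,0]<6)|(h[...,0]>172))&(h[...,1]>150)).astype(np.uint8); m[:115]=0;m[160:]=0;m[:,:230]=0;m[:,290:]=0
ys,xs=np.nonzero(m); print(xs.min(),xs.max(),ys.min(),ys.max(),d[m>0].min())
for z in (.077,.083,.089): print('knob',z,c.plane(xs.mean(),ys.mean(),z).round(4))
for u,v in [(226,110),(286,110),(228,185),(286,185)]: print(c.plane(u,v,.055).round(4))
c,p,d=L('w_hole'); h=cv2.cvtColor(p,cv2.COLOR_RGB2HSV)
s=slice(122,155),slice(240,275)
m=cv2.inRange(h,(15,110,50),(35,255,255)); k=np.zeros_like(m);k[s]=m[s]
ys,xs=np.nonzero(k); print('brass',xs.min(),xs.max(),ys.min(),ys.max(),len(xs)); (cx,cy),r=cv2.minEnclosingCircle(np.column_stack([xs,ys]).astype(np.float32));print(cx,cy,r,c.plane(cx,cy,.074).round(4))
save('c4.png',cv2.resize(p[60:180,200:380],None,fx=4,fy=4,interpolation=cv2.INTER_NEAREST))
m=cv2.inRange(h,(4,110,60),(14,255,200));m[130:]=0;m[:,:140]=0
cs,_=cv2.findContours(m,cv2.RETR_EXTERNAL,cv2.CHAIN_APPROX_NONE); q=max(cs,key=cv2.contourArea); q=cv2.convexHull(q)[:,0]; q=q[q[:,1]>3]
W=np.array([c.plane(u,v,.064) for u,v in q.astype(float)])
r=least_squares(lambda p:np.hypot(W[:,0]-p[0],W[:,1]-p[1])-.112,[.604,.176],loss='soft_l1',f_scale=.001);print('axis',r.x,np.abs(r.fun).mean())
E
```

```text
244 266 127 151 0.3024128
knob 0.077 [ 0.6157 -0.1964  0.077 ]
knob 0.083 [ 0.6158 -0.1969  0.083 ]
knob 0.089 [ 0.6158 -0.1973  0.089 ]
[ 0.6547 -0.2205  0.055 ]
[ 0.5873 -0.2344  0.055 ]
[ 0.6366 -0.1339  0.055 ]
[ 0.5673 -0.1482  0.055 ]
brass 249 263 131 144 91
256.26922607421875 137.5 7.286509990692139 [0.4758 0.2224 0.074 ]
axis [0.60998954 0.18349234] 0.010595904406257246
```

```bash
sleep 1
```

```text
(no output)
```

View pics/c4.png

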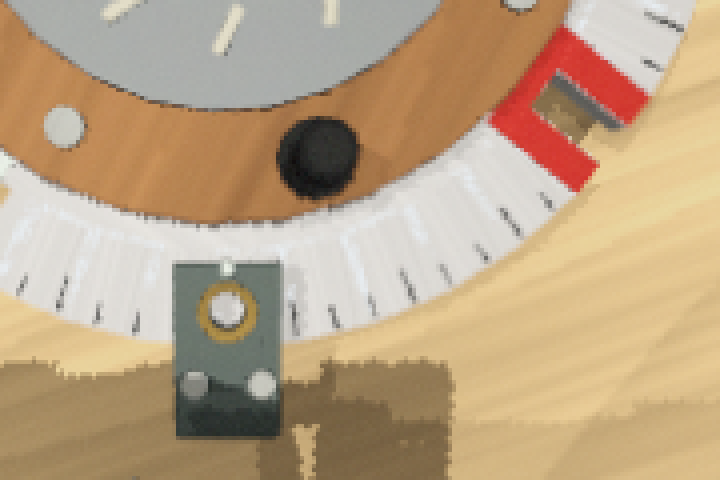

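Both estimates agree to within 2 mm. Now I grasp the knob.

```bash
python3 - <<'E'
from h import *
Rp=R(-168.4); P=np.array([.6158,-.1968])
robot.move_gripper(.65)
robot.goto([*P,.14],Rp)
robot.servo_line([*P,.061],speed=.08)
print(robot.read_force(),robot.read_position())
robot.move_gripper(0.0)
print('w',robot.read_grip_width()*88,robot.read_force(),robot.read_position())
robot.servo_line([*P,.14],speed=.06); print(robot.read_force(),robot.read_grip_width()*88)
robot.servo_line([*P,.26],speed=.2)
shot('scene','s_held');shot('wrist','w_held');print(robot.read_force(),robot.read_t())
E
```

```text
[ 0.70535704  0.88180833 -0.37641401] [ 0.61626596 -0.19687752  0.0615937 ]
w 25.694941445769125 [-1.43886558 -0.58341211  1.24018594] [ 0.61580335 -0.19681988  0.06111327]
[-0.73172846 -0.22803945 -0.48778637] 25.322241676777132
[-0.97371959  0.2225309  -1.01824386] 8.8833
```

```bash
sleep 1
```

```text
(no output)
```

View pics/s_held.png

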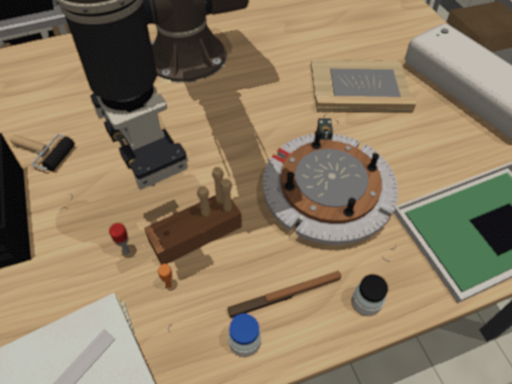

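View pics/w_held.png

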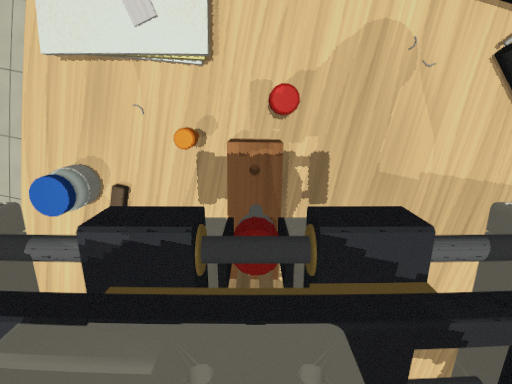

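The pin is held: the knob is between the jaws and the nose shows at (256,208) in the wrist view. Now over to the guide, with a look just above the mouth.

```bash
python3 - <<'E'
from h import *
Rg=R(-110.3); H=np.array([.4757,.2224])
robot.goto([*H,.26],Rg)
robot.servo_line([*H,.136],speed=.1)
robot.dwell(.2)
print(robot.read_force(),robot.read_position())
c,p,d=shot('wrist','w_ab'); c2,q,_=shot('scene','s_ab');c3,q3,_=shot('top','t_ab')
k=lambda I,x,y,w,h,f:cv2.resize(I[y:y+h,x:x+w],None,fx=f,fy=f,interpolation=cv2.INTER_CUBIC)
save('c5.png',np.hstack([k(p,200,110,120,150,3.3),k(q,270,80,96,120,4.125)]))
E
```

```text
[-0.86907256  0.7660403  -0.65358096] [0.47588949 0.22257961 0.13646549]
```

```bash
sleep 1
```

```text
(no output)
```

View pics/c5.png

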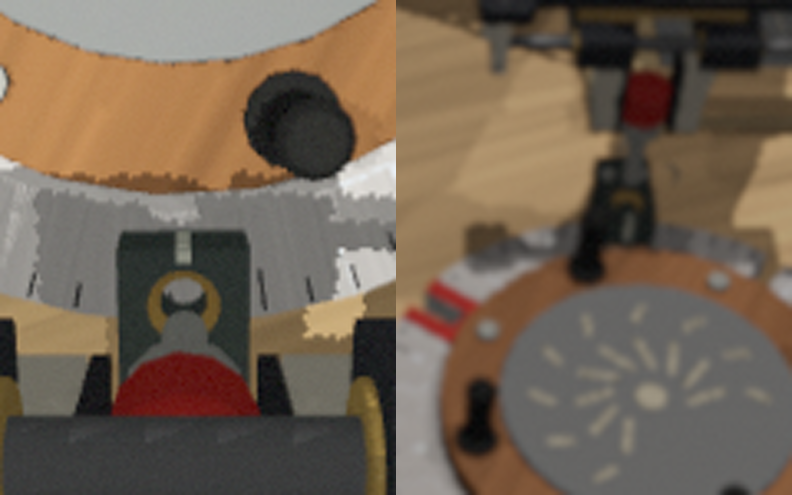

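```bash
python3 - <<'E'
from h import *
c=Cam('wrist');p=robot.read_position();print(p)
for z in (.089,.094,.074): print(z,(c.proj([p[0],p[1],z])-[200,110])*3.3)
c=Cam('scene')
for z in (.089,.094,.074): print(z,(c.proj([p[0],p[1],z])-[270,80])*4.125)
E
```

```text
[0.47575864 0.22248185 0.13622093]
0.089 [181.07494664 322.96381999]
0.094 [181.04481725 329.92142325]
0.074 [181.15777553 303.84457071]
0.089 [233.87705353 182.71024585]
0.094 [234.99485279 176.37738687]
0.074 [230.56915929 201.43823424]
```

The nose and mouth both project within about 1 px of where they should, so I insert with force monitoring.

```bash
python3 - <<'E'
from h import *
H=np.array([.4757,.2224]); f0=np.array(robot.read_force())
z=.136
while z>.0955:
    z-=.004 if z>.125 else .002
    robot.servo_line([*H,z],speed=.04)
    f=np.array(robot.read_force())-f0
    print(round(z,4),f.round(1),np.round(robot.read_position()[2],4))
    if np.abs(f).max()>8: print('stop');break
print(robot.read_t())
c,p,d=shot('wrist','w_in'); c2,q,_=shot('scene','s_in')
k=lambda I,x,y,w,h,f:cv2.resize(I[y:y+h,x:x+w],None,fx=f,fy=f,interpolation=cv2.INTER_CUBIC)
save('c6.png',np.hstack([k(p,200,110,120,150,3.3),k(q,270,80,96,120,4.125)]))
E
```

```text
0.132 [-0.4 -0.8  0.2] 0.1316
0.128 [-1.  -0.6 -0. ] 0.1276
0.124 [0.1 0.  0.4] 0.1237
0.122 [-0.1 -0.3 -0.7] 0.1219
0.12 [ 0.3 -0.4 -0.5] 0.1199
0.118 [-0.1 -0.6 -1. ] 0.1179
0.116 [-1.  -0.4 -1.2] 0.1158
0.114 [-0.2 -1.1 -0.9] 0.1138
0.112 [ 0.6  0.4 -1.3] 0.1119
0.11 [-0.6 -0.7 -0.4] 0.1098
0.108 [-0.5  0.1 -0.4] 0.1078
0.106 [-0.8 -0.3  0. ] 0.1058
0.104 [ 0.3 -0.1 -0.2] 0.1038
0.102 [ 0.1 -0.6 -0.9] 0.1018
0.1 [-0.6 -0.2  0.1] 0.0998
0.098 [ 0.7 -0.5 -0.1] 0.0979
0.096 [-0.6 -0.5 -0.6] 0.0959
0.094 [ 0.  -0.2 -1.3] 0.0939
16.75
```

```bash
sleep 1
```

```text
(no output)
```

View pics/c6.png

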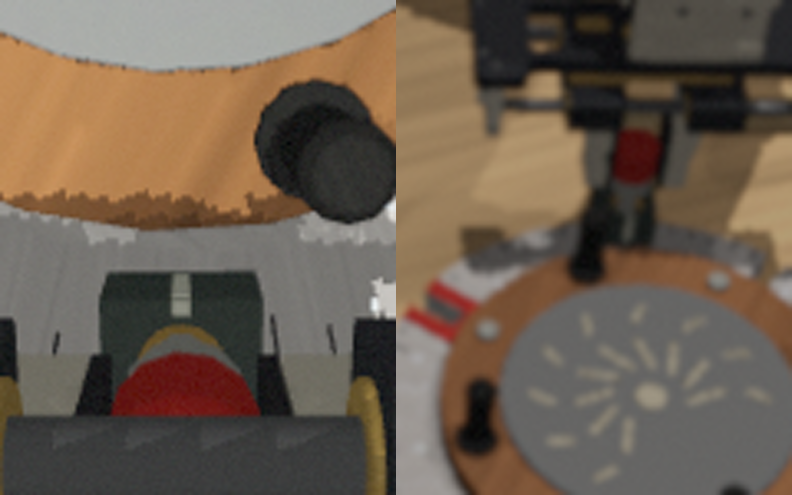

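The pin went in freely; the knob is at about 0.110, and riding height is 0.109. Now I release, retract and check.

```bash
python3 - <<'E'
from h import *
H=np.array([.4757,.2224])
robot.move_gripper(.6); robot.dwell(.3)
robot.servo_line([*H,.26],speed=.12)
x=R(-110.3)[:,0]
robot.servo_line(np.array([*H,.26])-.04*x,speed=.2)
c,p,d=shot('wrist','w_r'); c2,q,ds=shot('scene','s_r');ct,t,dt=shot('top','t_r')
k=lambda I,x,y,w,h,f:cv2.resize(I[y:y+h,x:x+w],None,fx=f,fy=f,interpolation=cv2.INTER_CUBIC)
save('c7.png',k(p,120,0,270,200,2.9)); save('c8.png',k(q,255,90,150,160,3.7))
for n,c,I,D,s in [('wrist',c,p,d,(slice(110,180),slice(225,290))),('scene',c2,q,ds,(slice(90,150),slice(305,350)))]:
    h=cv2.cvtColor(I,cv2.COLOR_RGB2HSV); m=((((h[...,0]<6)|(h[...,0]>172))&(h[...,1]>140))); k=np.zeros_like(m);k[s]=m[s]
    ys,xs=np.nonzero(k); print(n,len(xs),xs.mean(),ys.mean(),c.plane(xs.mean(),ys.mean(),.113).round(4),c.dep(xs.mean(),ys.mean(),np.median(D[k])).round(4))
print(robot.read_t())
E
```

```text
wrist 479 255.4509394572025 141.80167014613778 [0.4752 0.2221 0.113 ] [0.4758 0.2218 0.1208]
scene 120 327.44166666666666 117.33333333333333 [0.4768 0.2205 0.113 ] [0.4796 0.2188 0.1161]
19.875
```

```bash
sleep 1
```

```text
(no output)
```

View pics/c7.png

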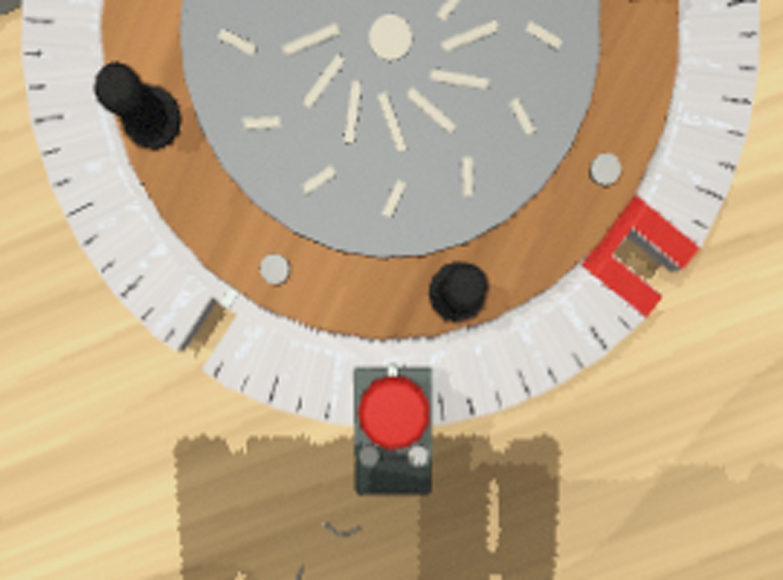

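View pics/c8.png

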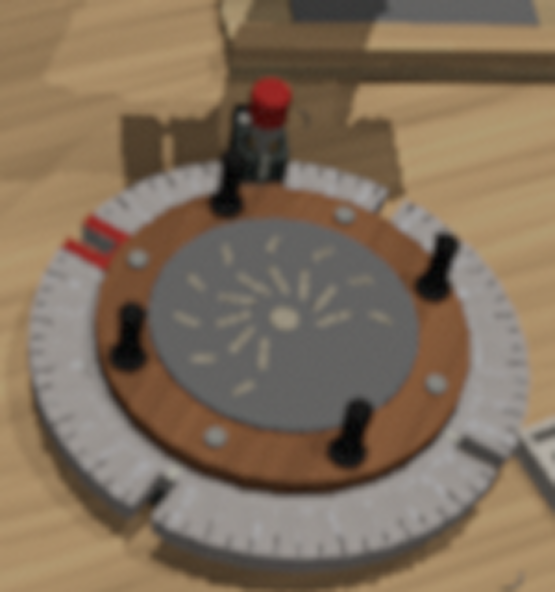

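```bash
python3 - <<'E'
from h import *
a=np.load('pics/w_r.npz');cw=Cam('wrist');cw.T=a['T'];cs=Cam('scene')
W=lambda u,v,z:cw.plane(120+u/2.9,v/2.9,z); S=lambda u,v,z:cs.plane(255+u/3.7,90+v/3.7,z)
print('axis spot w',W(390,37,.072),'s',S(285,319,.072))
ax=np.array([.604,.1757])
def an(n,P): d=P[:2]-ax; print(n,P.round(4),np.hypot(*d).round(4),np.degrees(np.arctan2(d[1],d[0])).round(1))
an('hole',np.array([.4755,.2226,0])); an('notch',W(637,255,.046)); an('notch s',S(97,243,.046))
an('gA w',W(459,291,.108)); an('gB w',W(118,88,.108))
for n,u,v in [('A',232,160),('side',130,312),('far',357,408),('B',445,243)]: an(n+' s top',S(u,v,.107))
for n,u,v in [('A',228,205),('side',127,355),('far',347,450),('B',434,285)]: an(n+' s base',S(u,v,.068))
E
```

```text
axis spot w [0.60305993 0.17613919 0.072     ] s [0.60798916 0.17522122 0.072     ]
hole [0.4755 0.2226 0.    ] 0.1368 159.9
notch [0.4961 0.1041 0.046 ] 0.1295 -146.4
notch s [0.4958 0.1029 0.046 ] 0.1305 -146.1
gA w [0.5065 0.1855 0.108 ] 0.098 174.2
gB w [0.61   0.2721 0.108 ] 0.0966 86.5
A s top [0.5099 0.1816 0.107 ] 0.0943 176.4
side s top [0.5977 0.0786 0.107 ] 0.0973 -93.7
far s top [0.7004 0.1688 0.107 ] 0.0966 -4.1
B s top [0.6119 0.2715 0.107 ] 0.0962 85.3
A s base [0.5115 0.1829 0.068 ] 0.0928 175.5
side s base [0.5985 0.0792 0.068 ] 0.0967 -93.3
far s base [0.7016 0.1694 0.068 ] 0.0978 -3.7
B s base [0.6119 0.2733 0.068 ] 0.0979 85.3
```

The pin is riding upright (knob top ≈0.12 m). The plate reads about 0.94 rad, with grips at about −94, −4, 86 and 176°. I'll push the −94° grip, which stays clear of the guide. First I shut the fingers, go in behind it and look.

```bash
cat >> h.py <<'E'
AX=np.array([.6037,.1757]); RR=.101
def pose(th,z=.085,r=RR):
    a=np.radians(th); return np.array([AX[0]+r*np.cos(a),AX[1]+r*np.sin(a),z]),R(th)
def tang(th):  # clockwise unit
    a=np.radians(th); return np.array([np.sin(a),-np.cos(a),0])
E
python3 - <<'E'
from h import *
a=np.load('pics/s_r.npz');c=Cam('scene');I=a['d']
print('lino z',[c.dep(u,v,I[v,u])[2].round(4) for u,v in [(310,165),(350,190),(320,195),(345,160)]])
print([robot.ik(*pose(t)) is not None for t in (-65,-100,-145)])
robot.move_gripper(0.)
p,o=pose(-68,.2); robot.goto(p,o)
p,o=pose(-68,.12); robot.servo_line(p,o,speed=.1)
c,im,_=shot('wrist','w_g'); cs,s,_=shot('scene','s_g')
robot.dwell(.2);print(robot.read_force(),robot.read_t())
E
```

```text
lino z [np.float64(0.0664), np.float64(0.0676), np.float64(0.0701), np.float64(0.066)]
[True, True, True]
[-0.42951698 -0.56232474 -0.06177515] 23.225
```

```bash
sleep 1
```

```text
(no output)
```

View pics/w_g.png

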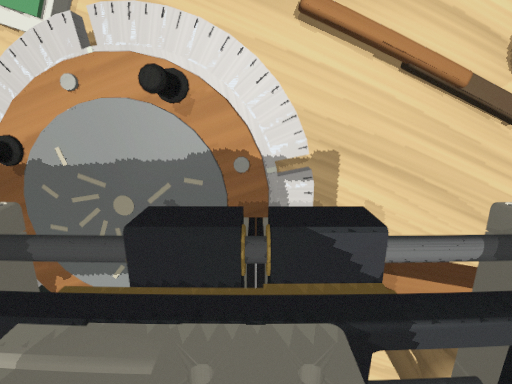

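View pics/s_g.png

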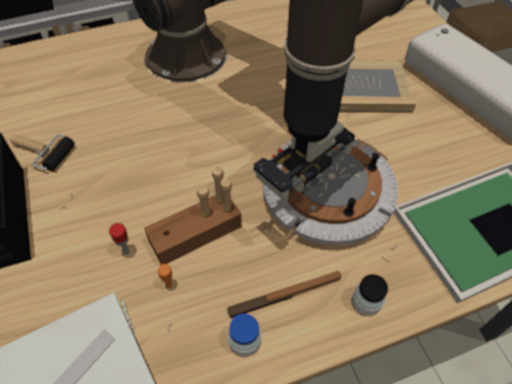

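The wrist view shows the far grip at (165,85). The target grip is hidden behind the fingers, 26° clockwise. I lower and push along the arc with force checks.

```bash
cat > push.py <<'E'
from h import *
import sys
def ft(th,n=3): return np.mean([-(np.array(robot.read_force())-f0)@tang(th) for _ in range(n)])
p,o=pose(-68,.085); robot.servo_line(p,o,speed=.06); robot.dwell(.2)
f0=np.mean([robot.read_force() for _ in range(8)],axis=0); t0=robot.read_t(); robot.read_force(); print('f0',f0.round(2),t0,robot.read_t())
th=-68.
log=[]
while th>-129.9:
    th-=1.; p,o=pose(th); robot.servo_line(p,o,speed=.03)
    f=ft(th); log.append((th,round(f,1)))
    if f>6: print('stop'); break
print(log); np.save('f0.npy',f0); print(robot.read_t(),robot.read_position())
E
python3 push.py
```

```text
f0 [-0.76 -0.3   0.3 ] 24.1583 24.1583
[(-69.0, np.float64(1.0)), (-70.0, np.float64(1.8)), (-71.0, np.float64(0.2)), (-72.0, np.float64(0.3)), (-73.0, np.float64(1.1)), (-74.0, np.float64(1.4)), (-75.0, np.float64(1.0)), (-76.0, np.float64(-0.4)), (-77.0, np.float64(0.7)), (-78.0, np.float64(-0.2)), (-79.0, np.float64(1.1)), (-80.0, np.float64(1.8)), (-81.0, np.float64(1.1)), (-82.0, np.float64(0.7)), (-83.0, np.float64(2.2)), (-84.0, np.float64(2.6)), (-85.0, np.float64(2.6)), (-86.0, np.float64(2.8)), (-87.0, np.float64(1.7)), (-88.0, np.float64(2.0)), (-89.0, np.float64(2.1)), (-90.0, np.float64(1.6)), (-91.0, np.float64(2.0)), (-92.0, np.float64(0.9)), (-93.0, np.float64(2.7)), (-94.0, np.float64(2.2)), (-95.0, np.float64(2.0)), (-96.0, np.float64(1.3)), (-97.0, np.float64(1.3)), (-98.0, np.float64(1.1)), (-99.0, np.float64(1.8)), (-100.0, np.float64(0.8)), (-101.0, np.float64(1.3)), (-102.0, np.float64(1.8)), (-103.0, np.float64(1.5)), (-104.0, np.float64(3.2)), (-105.0, np.float64(1.1)), (-106.0, np.float64(1.6)), (-107.0, np.float64(2.1)), (-108.0, np.float64(2.0)), (-109.0, np.float64(1.8)), (-110.0, np.float64(1.2)), (-111.0, np.float64(1.0)), (-112.0, np.float64(1.2)), (-113.0, np.float64(2.3)), (-114.0, np.float64(1.6)), (-115.0, np.float64(1.3)), (-116.0, np.float64(1.1)), (-117.0, np.float64(2.0)), (-118.0, np.float64(1.9)), (-119.0, np.float64(1.1)), (-120.0, np.float64(2.5)), (-121.0, np.float64(0.9)), (-122.0, np.float64(1.8)), (-123.0, np.float64(0.8)), (-124.0, np.float64(1.7)), (-125.0, np.float64(1.7)), (-126.0, np.float64(0.9)), (-127.0, np.float64(1.2)), (-128.0, np.float64(0.8)), (-129.0, np.float64(0.1)), (-130.0, np.float64(1.3))]
39.6583 [0.53872566 0.09846253 0.08499323]
```

```bash
python3 - <<'E'
from h import *
for th in (-131.,-132.,-133.,-134.):
    p,o=pose(th); robot.servo_line(p,o,speed=.03)
c,t,_=shot('top','t_m'); save('c9.png',cv2.resize(t[100:250,110:270],None,fx=4,fy=4,interpolation=cv2.INTER_CUBIC)); print(robot.read_t(),-(robot.read_force()-np.load('f0.npy'))@tang(-134))
E
```

```text
40.7083 0.8245820085838954
```

```bash
sleep 1
```

```text
(no output)
```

View pics/c9.png

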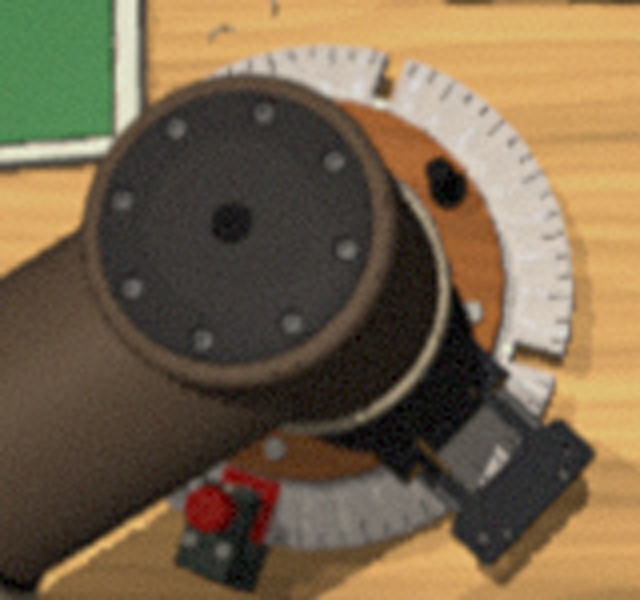

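The red notch is almost under the guide. I continue in fine steps with a force stop near 10 N.

```bash
cat > fin.py <<'E'
from h import *
f0=np.load('f0.npy')
def ft(th,n=4):
    s=[]
    for _ in range(n):
        s.append(-(np.array(robot.read_force())-f0)@tang(th)); robot.dwell(.01)
    return np.mean(s)
th=-134.;log=[]
hit=False
while th>-142 and robot.read_t()<60:
    f=ft(th)
    log.append((round(th,2),round(float(f),1)))
    if f>9.6: hit=True;break
    th-=.2 if f<3.5 else (.1 if f<6 else .05)
    p,o=pose(th); robot.servo_line(p,o,speed=.02)
print(log)
print(robot.read_t())
if hit:
    for _ in range(5):
        robot.dwell(.12); f=ft(th); print('hold',round(th,3),round(float(f),2))
        if f<9.3: th-=.04; p,o=pose(th); robot.servo_line(p,o,speed=.02)
np.save('th.npy',th)
c,t,_=shot('top','t_e'); save('c10.png',cv2.resize(t[100:250,110:270],None,fx=4,fy=4,interpolation=cv2.INTER_CUBIC))
c,t,_=shot('scene','s_e'); save('c11.png',cv2.resize(t[90:240,250:410],None,fx=4,fy=4,interpolation=cv2.INTER_CUBIC)); print(robot.read_t())
E
python3 fin.py
```

```text
[(-134.0, 0.6), (-134.2, 1.1), (-134.4, 1.8), (-134.6, 2.5), (-134.8, 3.1), (-135.0, 2.6), (-135.2, 1.5), (-135.4, 1.6), (-135.6, 1.9), (-135.8, 2.3), (-136.0, 2.1), (-136.2, 2.2), (-136.4, 2.0), (-136.6, 2.0), (-136.8, 2.3), (-137.0, 2.6), (-137.2, 2.1), (-137.4, 2.3), (-137.6, 4.0), (-137.7, 5.3), (-137.8, 5.8), (-137.9, 6.1), (-137.95, 7.4), (-138.0, 6.9), (-138.05, 7.4), (-138.1, 8.4), (-138.15, 8.6), (-138.2, 8.7), (-138.25, 9.1), (-138.3, 9.6), (-138.35, 9.9)]
49.2417
hold -138.35 9.78
hold -138.35 10.36
hold -138.35 9.97
hold -138.35 10.26
hold -138.35 9.83
50.0917
```

```bash
sleep 1
```

```text
(no output)
```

View pics/c10.png

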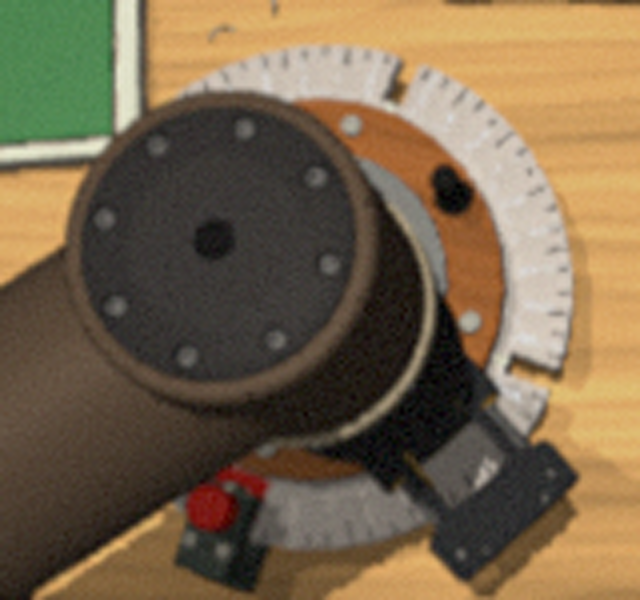

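View pics/c11.png

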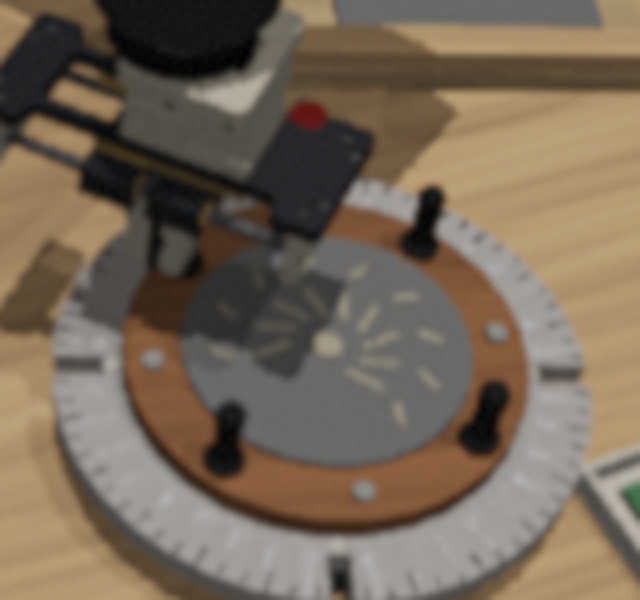

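The push ended at −138.35° with 10 N held. The visible knob top in the scene view moved down from about row 115 to 119, which fits a 13 mm drop. I back off, retract and verify.

```bash
python3 - <<'E'
from h import *
th=float(np.load('th.npy'))
p,o=pose(th+3); robot.servo_line(p,o,speed=.03)
p,o=pose(th+8); robot.servo_line(p,o,speed=.05)
p,o=pose(th+8,.2); robot.servo_line(p,o,speed=.1)
x=R(-110.3)[:,0]; robot.goto(np.array([.4757,.2224,.26])-.04*x,R(-110.3))
c,p,d=shot('wrist','w_f'); c2,q,ds=shot('scene','s_f')
save('c12.png',cv2.resize(p[0:200,120:390],None,fx=2.9,fy=2.9)); save('c13.png',cv2.resize(q[90:240,250:410],None,fx=4,fy=4,interpolation=cv2.INTER_CUBIC))
for n,c,I,D,s in [('wrist',c,p,d,(slice(110,180),slice(225,290))),('scene',c2,q,ds,(slice(90,150),slice(305,350)))]:
    h=cv2.cvtColor(I,cv2.COLOR_RGB2HSV); m=((((h[...,0]<6)|(h[...,0]>172))&(h[...,1]>140))); k=np.zeros_like(m);k[s]=m[s]
    ys,xs=np.nonzero(k); print(n,len(xs),xs.mean(),ys.mean(),c.dep(xs.mean(),ys.mean(),np.median(D[k])).round(4))
print(robot.read_t(),robot.read_force())
E
```

```text
wrist 723 253.61549100968188 134.6085753803596 [0.4826 0.2214 0.105 ]
scene 120 326.4166666666667 121.59166666666667 [0.4797 0.218  0.103 ]
52.8917 [ 0.36506663  0.15063114 -0.82946299]
```

```bash
sleep 1
```

```text
(no output)
```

View pics/c12.png

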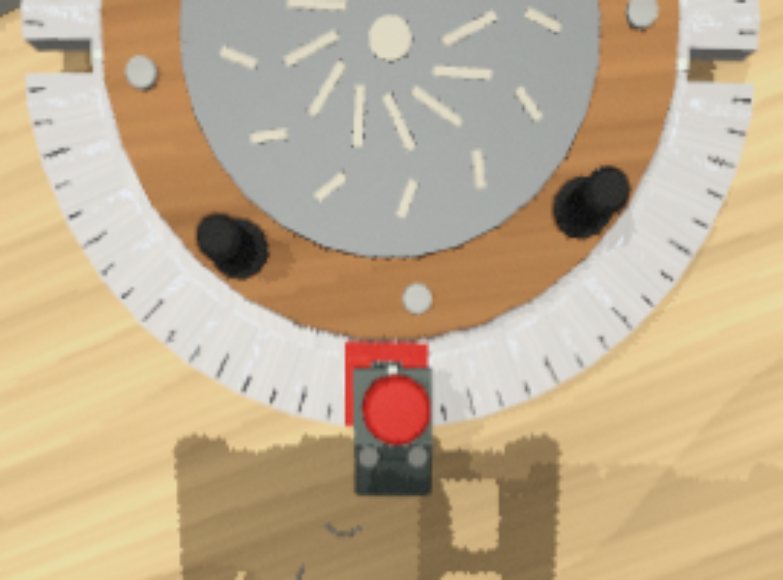

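View pics/c13.png

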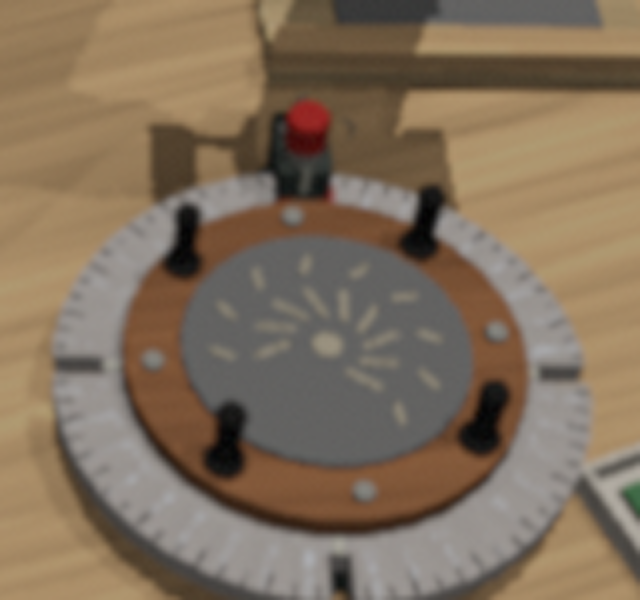

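The knob dropped 13.1 mm in the scene depth, the red notch sits under the guide, and the arm is clear. I hand in.

```bash
python3 -c "
from h import *
robot.job_done(); print(robot.read_t())"
```

```text
the job is handed in; nothing more can be done
the job is handed in; nothing more can be done
```

The job is handed in: the pin is home in the red notch, and the plate was leaned on and held before I let go. No verdict was reported.

- **Pin:** I took the red-knobbed pin from the tool block, stood it in the guide and released it. It rode on the ring with the plate at about 0.94 rad.
- **Push:** I pushed a grip slowly clockwise along its arc. The drag was about 2 N, and the plate stopped within 0.1° of where I had predicted.
- **Lean:** I held 9.8 to 10.4 N on the grip for about 0.8 s, and none of the averaged force checks went above that. I then backed off and lifted clear at about 53 s.
- **Last checks:** The knob dropped 13.1 mm by the scene camera's depth. The wrist camera's depth gave about 16 mm; I trust the 13 mm, which matches the notch. The red notch sits under the guide at roughly -0.01 to -0.02 rad, estimated by eye. The gouges were not touched, though I did not re-measure them.

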